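Clear the canister lid and post the order tally

TASK

Somebody left the glass shaker standing on the red canister's lid, over its slot: first set it down gently, upright, in the middle of the round cork mat. Then take the wider of the two metal order tallies from the stand on the turntable and post it through the slot in the canister's lid, pushing it past the stiff flap underneath until it drops right inside. Leave the narrow tally, the mate gourd, the spoon rest and the jar where they are.

Things in the scene. Friction and masses are not known exactly. Their poses are not given: they have to be found in the camera images.
- shaker_center (a point): stubby glass shaker with a steel cap, a 50 mm thick upright cylinder (51 mm at the cap) 75 mm tall, 140 g; the point is its centre, half-way up. It starts on the canister's lid, over the slot.
- mat: round cork mat fixed to the shelf, 100 mm across, 6 mm thick; origin at the centre of its underside.
- tally_center (a point): the wider order tally: flat metal plate 46 mm wide (its x axis), 6 mm thick (its y axis), 85 mm tall (z), 110 g, with a small dark eyelet near the top. The point is its centre, half-way up. It starts upright in one of the two grooves of the stand, its lowest 24 mm in the groove.
- slim_center (a point): the narrow order tally, to be left alone: like the wider one but 28 mm wide; it stands parallel to it in the other groove, 52 mm away. The point is its centre.
- turntable: bamboo turntable, 260 mm across, top 30 mm high; it does not turn now. Origin: centre of its underside. Fixed at its middle: a wooden tally stand, 60 mm (x) by 100 mm (y), top 60 mm above the origin, with two grooves along x at y = +26 and -26 mm, 9 mm wide, 24 mm deep. Which tally is in which groove varies.
- canister: red plastic canister with a snap lid, fixed to the shelf: 148 mm across at the lid, 150 mm tall, hollow; origin at the centre of its underside. The lid stays shut.
- slot (a point): centre of the slot's mouth, level with the lid's flat top, on the canister's axis. The slot is 51 mm long along this point's x axis and 10 mm wide along its y axis; its mouth is bevelled, 58 by 17 mm at the lid's top, narrowing to that size 5 mm lower, and goes on straight down as a throat to 46 mm below the top.
- flap (a joint): hidden flap closing the throat 48 mm below the lid's top: 0 shut, 1.5 rad hanging open. Stiff hinge, no spring: it stays where left, carries the tally, yields to about 3 to 6 N. A tally resting on it shut stands 38 mm proud of the lid; pushed until under 10 mm is proud, it is past the flap and drops inside. The last push can be given by closed fingertips on its top edge.
- gourd_center (a point): white ceramic mate gourd on the turntable, 76 mm thick and 82 mm tall, with a steel bombilla (7 mm tube) fixed in it that leans away from the stand and ends about 165 mm above the gourd's foot. The point is 41 mm above its foot.
- spoonrest_center (a point): dark wooden spoon rest lying on the turntable, 62 by 100 mm, 14 mm high; the point is its centre.
- jar_center (a point): glass jar with a steel lid standing on the shelf, 60 mm across, 100 mm tall; the point is its centre.
There are look-alikes about, which are no part of the job. Leave any orange look-alike of the part that bears tally_center alone.

How it is judged:
By the outcome, as a careful person would: the job done as asked, in the order asked, and still so for the second after the job is handed in, with the robot touching nothing.
It also fails if it takes over 64 s, if anything falls off the work surface, if the arm or the gripper's body presses on something with over 40 N, if the wrist force passes 120 N, or if a joint passes its speed limit or range.

ROBOT

A 6-joint arm with a two-finger parallel gripper is mounted at the origin on the work surface. World frame = base frame: x ahead of the robot, y to its left, z up, the work surface at z = 0. Lengths are in m, angles in rad, forces in N, time in s.
With the tool pointing down it reaches from about 0.225 to 0.875 m from the base axis. Payload 3.4 kg.
Tool frame: the origin (TCP) lies on the centre line of the jaws, within the pads' length; the fingertips stand 11 mm ahead of it and the grasp point (between the pads) lies 8 mm behind it; z points along the fingers, y is the direction in which the jaws open and shut (so a half turn about z gives the same grasp; the last joint's range is limited). The gripper opens to 85 mm and grips with 20 to 120 N. Pads are 22 mm wide; open, the fingers measure 114 mm over their backs; the gripper's body (76 mm by 85 mm) begins 54 mm behind the grasp point. The pads swing forward as they close: fully open they stand 13 mm farther back than shut.
Start: joints at [-1.29, 0.276, 1.505, -0, 1.361, -0.121], TCP at [0.225, -0.529, 0.242] pointing down, gripper open.
Joint ranges: [-2.89, 2.89], [-0.75, 2.08], [0.22, 2.7], [-1.18, 4.32], [0.11, 2.71], [-2.7, 2.7]. Speed limits (rad/s): [2.57, 2.57, 3.14, 3.14, 3.14, 3.14].

INTERFACE

Orientations are given as a rotation vector (axis times angle).
In Python, from bench import monitor, capture, camera_model, order, finder gives the robot as it stands.
- The arm moves only by the tool play_rows, never from a script. Its argument "motion" is a list of rows, each an object of numbers: "tx", "ty", "tz": the shift along the tool's x, y, z in m; "twist": the turn about the tool's z in rad; "jaw": the closure, from 0 (fully open) to 1 (shut). A call has 1 to 8 rows; each row shifts and turns the commanded pose from where the row before left it, along the tool's axes as they then stand; what a row does not reach is not made up. A row lasts 1/8 s, in which the tool goes at most 62.5 mm and 10.7 degrees, less where a joint would pass 70% of its speed; a pose out of reach is approached as far as the arm can. A call is refused whole if a number of a shift passes 0.0625 or a number of a turn 0.188, either way. A call with a gripper value outside its range is refused whole. The fingers move at their own pace and stop on an object; the grip force is fixed at half the most. Time passes only in rows, so rows that do not move let the fingers close. It gives the time, the measured TCP pose, the force and the opening at its end, in the units of the state.
- monitor.observe(): the state, without advancing time (a new reading comes with each control period).
- capture(name): name is "scene" or "top"; returns (picture, depth): 400x640x3 uint8, red, green, blue; 400x640 float32, m along the optical axis (not along the pixel's ray), 0 where there is no reading.
- camera_model(name): a dict with "mtx" (3x3 intrinsics, pixels), "dist" ([k1, k2, p1, p2, k3] as OpenCV has them; the pictures are not rectified), "world_from_camera" (4x4, takes a point from camera to world coordinates). Camera axes: x right, y up, looking along -z (the intrinsics and any distortion apply to the point x, -y, -z); pixel columns grow to the right and rows downward; lengths in m; the calibration is good to about 2 mm. A picture is of the moment at which its call begins. camera_model takes no time and is no camera call.
- order.close_job(): hands the job in, once; it reports no verdict.
Trained networks look in the newest picture that a camera, given by its name, has taken for a name from the list of things; names that differ only in an ending like _2 or _b are one class to them, and where a whole thing is asked for, a point or a joint stands for the part that bears it (a point fixed in the world has none). Each returns a list of dicts, best first, with "p" (0 to 1); they miss things now and then, are a little off and sometimes report something else, mostly with a low value. They report only what shows in the picture. A call takes as long as a camera call. They do not tell look-alikes from the thing itself.
- finder.look_for(camera, name): "point" ([x, y, z] in m, in the coordinates of the camera as it stood for that picture, good to about 4 mm: the middle of the surface that is visible of it).
- finder.outline_of(camera, name): "region" (400x640 bool, what is visible of it).
The state is a dict: "time_s": time; "joint_pos": joint angles; "joint_vel": joint speeds; "tau": joint torques, N m; "eef_pos": TCP position; "tcp_rot": TCP orientation; "wrist_force": force on the tool from outside, world axes, zero at the start; "wrist_torque": the same for the moment, N m; "opening": finger opening in m.
Only numpy, scipy, OpenCV 4.12 (cv2) and the standard library are available. Lean on these libraries where they do the work, as an engineer would, in place of code of your own. Each camera call takes 0.05 s, during which the arm holds its last target. There are 200 camera calls.

## Working session

There is one attempt and no reset: what is moved stays moved. The work goes in short steps, Python scripts to look and compute and a tool call to move; the robot and the scene stay as the last step left them, time stands still between calls to the robot, and variables do not carry over. Pictures are saved under pics/ and viewed, about 8 in all and at most 12, crops included, and the job is handed in when it is done.

Besides the shell and the picture viewer there is one more tool, called after "Call:" as name([rows], argument=value, ...), one row to a line, values as JSON. play_rows: Moves the arm, as the interface text tells. Its arguments: {"type":"object","properties":{"motion":{"type":"array","items":{"type":"object","properties":{"tx":{"type":"number"},"ty":{"type":"number"},"tz":{"type":"number"},"twist":{"type":"number"},"jaw":{"type":"number"}}}}},"required":["motion"]}

```bash
mkdir -p pics; cat > h.py <<'E'
import numpy as np, cv2
from bench import monitor, capture, camera_model, order, finder
def cloud(cam, depth):
    m=camera_model(cam); v,u=np.mgrid[0:400,0:640]
    p=cv2.undistortPoints(np.stack([u,v],-1).reshape(-1,1,2).astype(np.float64),m["mtx"] if isinstance(m["mtx"],np.ndarray) else np.array(m["mtx"]),np.array(m["dist"],float)).reshape(400,640,2)
    d=depth.astype(float); c=np.stack([p[...,0]*d,-p[...,1]*d,-d,np.ones_like(d)],-1)
    w=(c@np.array(m["world_from_camera"]).T)[...,:3]; w[depth<=0]=np.nan
    return w
def toworld(cam,p):
    return (np.array(camera_model(cam)["world_from_camera"])@np.r_[p,1])[:3]
E
python3 - <<'E'
from h import *
s=monitor.observe(); print({k:np.round(v,3) for k,v in s.items()})
for c in ["scene","top"]:
    im,d=capture(c); cv2.imwrite(f"pics/{c}0.png",im[...,::-1]); np.save(f"{c}0.npy",cloud(c,d)); print(c,np.round(camera_model(c)["world_from_camera"],3).tolist(), np.array(camera_model(c)["mtx"]).round(1).tolist())
    W=cloud(c,d)
    for n in ["shaker_center","mat","tally_center","slim_center","turntable","canister","slot","gourd_center","spoonrest_center","jar_center"]:
        try:
            r=finder.look_for(c,n); o=finder.outline_of(c,n)
            for q in r[:3]: print(n,round(q["p"],2),toworld(c,q["point"]).round(3))
            for q in o[:3]:
                v,u=np.where(q["region"]); 
                print("   reg",round(q["p"],2),len(v),"px",u.mean().round(),v.mean().round(),np.nanmedian(W[q["region"]],0).round(3))
        except Exception as e: print(n,e)
print(monitor.observe()["time_s"])
E
```

```text
{'time_s': np.float64(0.0), 'joint_pos': array([-1.29 ,  0.277,  1.506, -0.   ,  1.361, -0.121]), 'joint_vel': array([-0.001, -0.   , -0.001, -0.002,  0.001, -0.001]), 'tau': array([-1.0000e-03, -4.1678e+01, -2.4581e+01, -0.0000e+00,  1.1000e-02,
        0.0000e+00]), 'eef_pos': array([ 0.225, -0.529,  0.241]), 'tcp_rot': array([-3.077, -0.626,  0.   ]), 'wrist_force': array([-0.074,  1.051, -0.61 ]), 'wrist_torque': array([-0.056, -0.022, -0.067]), 'opening': np.float64(0.085)}
scene [[-0.472, -0.73, 0.495, 0.927], [0.882, -0.384, 0.274, 0.219], [-0.01, 0.566, 0.824, 0.805], [0.0, 0.0, 0.0, 1.0]] [[407.1, 0.0, 318.0], [0.0, 407.1, 198.9], [0.0, 0.0, 1.0]]
shaker_center 0.83 [0.567 0.233 0.219]
   reg 0.87 1248 px 431.0 249.0 [0.571 0.231 0.219]
   reg 0.37 1219 px 343.0 206.0 [0.438 0.016 0.006]
mat 0.68 [0.437 0.02  0.01 ]
mat 0.29 [ 0.612 -0.262  0.035]
   reg 0.59 1171 px 343.0 206.0 [0.437 0.015 0.006]
tally_center 0.6 [ 0.54  -0.203  0.095]
tally_center 0.6 [ 0.32  -0.19   0.047]
   reg 0.79 335 px 291.0 132.0 [ 0.32  -0.193  0.048]
   reg 0.63 394 px 235.0 180.0 [ 0.539 -0.204
[... 1103 characters left out ...]
0.574 -0.178  0.105]
slim_center 0.53 [ 0.497 -0.131  0.077]
   reg 0.64 137 px 388.0 163.0 [ 0.579 -0.178  0.084]
turntable 0.61 [ 0.551 -0.186  0.027]
   reg 0.56 7922 px 389.0 181.0 [ 0.551 -0.186  0.032]
canister 0.65 [0.531 0.2   0.15 ]
canister 0.4 [0.547 0.222 0.226]
   reg 0.71 4078 px 198.0 178.0 [0.536 0.2   0.151]
slot 0.62 [0.535 0.2   0.154]
   reg 0.55 4243 px 197.0 178.0 [0.536 0.201 0.151]
gourd_center 0.63 [ 0.495 -0.13   0.079]
   reg 0.97 985 px 366.0 203.0 [ 0.501 -0.131  0.083]
spoonrest_center 0.89 [ 0.604 -0.26   0.039]
   reg 0.57 1304 px 422.0 157.0 [ 0.605 -0.262  0.038]
jar_center 0.62 [ 0.663 -0.     0.099]
   reg 0.77 869 px 303.0 125.0 [ 0.664 -0.002  0.099]
2.1
```

```bash
python3 - <<'E'
import cv2,numpy as np
a=cv2.imread("pics/scene0.png");b=cv2.imread("pics/top0.png")
cv2.imwrite("pics/a1.png",cv2.resize(a[90:340,150:500],None,fx=2.28,fy=2.28,interpolation=cv2.INTER_CUBIC))
cv2.imwrite("pics/b1.png",cv2.resize(b[80:330,130:480],None,fx=2.28,fy=2.28,interpolation=cv2.INTER_CUBIC))
E
```

```text
(no output)
```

View pics/a1.png

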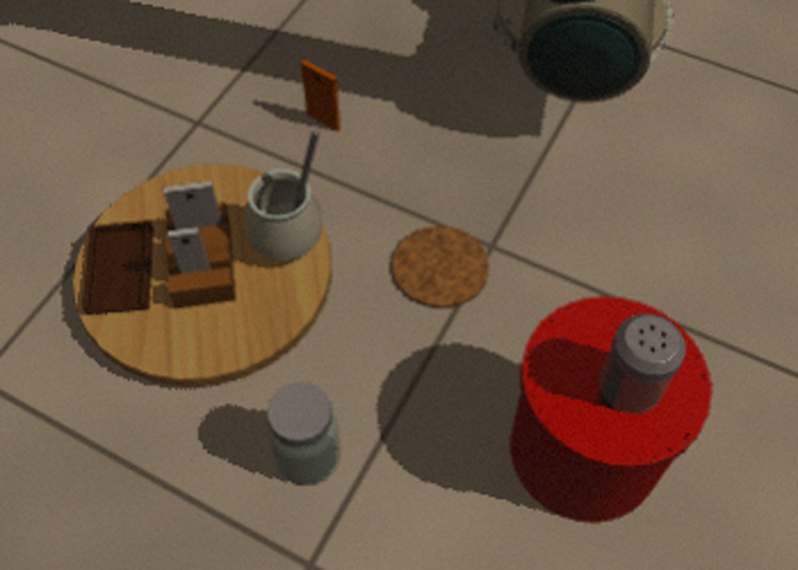

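View pics/b1.png

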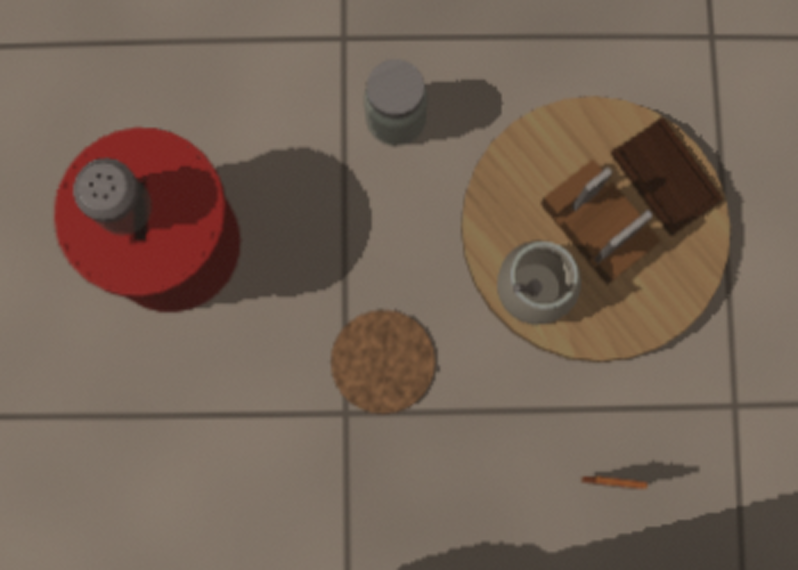

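Scene crop: the tallies are at full-image pixels wide grey (234,180), narrow grey (233,199) and orange look-alike (291,132). By width and colour I choose the grey one at (234,180), next to the gourd. The shaker is at (431,249), the mat at (343,206), and the jar is lookalike-free. In the top view, the slot end just peeks out below the shaker at crop pixel (138,232).

```bash
cat >> h.py <<'E'
def circ(P):
    c,r=cv2.minEnclosingCircle(P[:,:2].astype(np.float32)); return np.round(c,4),round(r,4)
def best(W,lo,hi,xy,R):
    return W[(W[...,2]>lo)&(W[...,2]<hi)&(np.hypot(W[...,0]-xy[0],W[...,1]-xy[1])<R)]
def line(P):
    c=P[:,:2].mean(0);u,s,v=np.linalg.svd(P[:,:2]-c,full_matrices=False);d=v[0]*np.sign(v[0][0]+1e-9)
    t=(P[:,:2]-c)@d; n=(P[:,:2]-c)@v[1]
    return c.round(4),"yaw",np.arctan2(d[1],d[0]).round(3),"len",np.ptp(t).round(4),"mid",(c+d*(t.max()+t.min())/2).round(4),"thick",np.ptp(n).round(4),len(P)
E
python3 - <<'E'
from h import *
for c in ["top","scene"]:
    W=np.load(c+"0.npy"); im=cv2.imread(f"pics/{c}0.png")
    print(c)
    P=best(W,.142,.158,(.55,.21),.1); print("canister",circ(P),np.median(P[:,2]))
    P=best(W,.218,.232,(.55,.225),.05); print("shaker cap",circ(P),P[:,2].max())
    print("table z",np.nanmedian(best(W,-.02,.012,(.4,-.05),.04)[:,2]))
    hsv=cv2.cvtColor(im,cv2.COLOR_BGR2HSV)
    m=(hsv[...,1]>90)&(np.hypot(W[...,0]-.437,W[...,1]-.015)<.07)&(W[...,2]<.015); print("mat",circ(W[m]),np.median(W[m][:,2]))
    P=best(W,.022,.036,(.585,-.18),.15); print("turntable",circ(P))
    for n,xy in [("wide",(.535,-.205)),("slim",(.582,-.18))]:
        P=best(W,.070,.130,xy,.032); print(n,line(P),P[:,2].max()); P=best(W,.112,.130,xy,.04); print("  topedge",line(P) if len(P)>3 else len(P))
    P=best(W,.05,.068,(.56,-.19),.07); print("stand",[x.tolist() if 0 else x for x in cv2.minAreaRect(P[:,:2].astype(np.float32))])
    P=best(W,.045,.115,(.5,-.13),.06); print("gourd",circ(P)); 
    P=best(W,.122,.21,(.49,-.12),.1); print("bombilla",len(P),P[np.argsort(P[:,2])][::max(1,len(P)//6)].round(3).tolist())
    m=(W[...,2]>.09)&(W[...,2]<.16)&(np.hypot(W[...,0]-.55,W[...,1]-.21)<.065)&(im[...,2]<50); print("dark",m.sum(),np.nanmean(W[m],0), line(W[m]) if m.sum()>4 else '')
E
```

```text
top
canister (array([0.5535, 0.2178]), 0.075) 0.15108544181034333
shaker cap (array([0.5558, 0.2306]), 0.0259) 0.23184542241432526
table z 0.0017095104699481611
mat (array([0.4351, 0.0131]), 0.0497) 0.007205614531866411
turntable (array([ 0.5594, -0.1936]), 0.1307)
wide (array([ 0.5345, -0.2043]), 'yaw', np.float64(-0.951), 'len', np.float64(0.0451), 'mid', array([ 0.5367, -0.2073]), 'thick', np.float64(0.0066), 98) 0.127169178308435
  topedge (array([ 0.5363, -0.2062]), 'yaw', np.float64(-0.948), 'len', np.float64(0.0451), 'mid', array([ 0.537 , -0.2071]), 'thick', np.float64(0.0067), 71)
slim (array([ 0.5796, -0.1794]), 'yaw', np.float64(-0.995), 'len', np.float64(0.0292), 'mid', array([ 0.5811, -0.1816]), 'thick', np.float64(0.0078), 84) 0.1257957902417406
  topedge (array([ 0.5811, -0.181 ]), 'yaw', np.float64(-0.933), 'len', np.float64(0.0292), 'mid', array([ 0.5814, -0.1814]), 'thick', np.float64(0.0063), 49)
stand [(0.5479461550712585, -0.1775202453136444), (0.10050544887781143, 0.10236937552690506), 37.6633186340332]
gourd (array([ 0.5071, -0.1384]), 0.0493)
bombilla 46 [[0.5
[... 1103 characters left out ...]
6) 0.12408442848456414
  topedge (array([ 0.5838, -0.1785]), 'yaw', np.float64(-0.888), 'len', np.float64(0.0281), 'mid', array([ 0.584 , -0.1787]), 'thick', np.float64(0.0077), 67)
stand [(0.5480941534042358, -0.177726611495018), (0.10343332588672638, 0.09853018075227737), 38.292606353759766]
gourd (array([ 0.5073, -0.138 ]), 0.0495)
bombilla 98 [[0.532, -0.195, 0.122], [0.489, -0.108, 0.124], [0.485, -0.109, 0.141], [0.482, -0.102, 0.154], [0.48, -0.099, 0.17], [0.482, -0.1, 0.183], [0.474, -0.098, 0.194]]
dark 36 [0.57049637 0.21864368 0.1372893 ] (array([0.5705, 0.2186]), 'yaw', np.float64(0.083), 'len', np.float64(0.0312), 'mid', array([0.5674, 0.2184]), 'thick', np.float64(0.0179), 36)
```

Both cameras agree:

| Thing | Position (m) |
|---|---|
| shaker | (0.556, 0.231) |
| canister axis | (0.554, 0.218) |
| mat | (0.4345, 0.013) |
| wide tally | (0.538, -0.206), yaw about -0.94 |

Heights and sizes match the given values. I'm moving above the shaker.

Call:
play_rows([
  {"tx": 0.0376, "ty": -0.0356, "tz": -0.03, "jaw": 0},
  {"tx": 0.0376, "ty": -0.0356, "tz": -0.03, "jaw": 0},
  {"tx": 0.0376, "ty": -0.0356, "jaw": 0},
  {"tx": 0.0376, "ty": -0.0356, "jaw": 0},
  {"tx": 0.0376, "ty": -0.0356, "jaw": 0},
  {"tx": 0.0376, "ty": -0.0356, "jaw": 0},
  {"tx": 0.0376, "ty": -0.0356, "jaw": 0},
  {"tx": 0.0376, "ty": -0.0356, "jaw": 0},
])

```text
invalid input at $.motion[0]: expected keys tx, ty, tz, twist, jaw
```

Call:
play_rows([
  {"tx": 0.0376, "ty": -0.0356, "jaw": 0},
  {"tx": 0.0376, "ty": -0.0356, "jaw": 0},
  {"tx": 0.0376, "ty": -0.0356, "jaw": 0},
  {"tx": 0.0376, "ty": -0.0356, "jaw": 0},
  {"tx": 0.0376, "ty": -0.0356, "jaw": 0},
  {"tx": 0.0376, "ty": -0.0356, "jaw": 0},
  {"tx": 0.0376, "ty": -0.0356, "jaw": 0},
  {"tx": 0.0376, "ty": -0.0356, "jaw": 0},
])

```text
invalid input at $.motion[0]: expected keys tx, ty, tz, twist, jaw
```

Call:
play_rows([
  {"jaw": 0},
])

```text
invalid input at $.motion[0]: expected keys tx, ty, tz, twist, jaw
```

All keys are needed in every row.

Call:
play_rows([
  {"tx": 0.0376, "ty": -0.0356, "tz": -0.03, "twist": 0, "jaw": 0},
  {"tx": 0.0376, "ty": -0.0356, "tz": -0.03, "twist": 0, "jaw": 0},
  {"tx": 0.0376, "ty": -0.0356, "tz": 0, "twist": 0, "jaw": 0},
  {"tx": 0.0376, "ty": -0.0356, "tz": 0, "twist": 0, "jaw": 0},
  {"tx": 0.0376, "ty": -0.0356, "tz": 0, "twist": 0, "jaw": 0},
  {"tx": 0.0376, "ty": -0.0356, "tz": 0, "twist": 0, "jaw": 0},
  {"tx": 0.0376, "ty": -0.0356, "tz": 0, "twist": 0, "jaw": 0},
  {"tx": 0.0376, "ty": -0.0356, "tz": 0, "twist": 0, "jaw": 0},
])

```text
time_s: 3.1
eef_pos: [0.3908, -0.1479, 0.3026]
tcp_rot: [3.078, 0.626, 0.001]
wrist_force: [0.2, -0.4, 0.5]
opening: 0.0855
```

Call:
play_rows([
  {"tx": 0.0376, "ty": -0.0356, "tz": 0, "twist": 0, "jaw": 0},
  {"tx": 0.0376, "ty": -0.0356, "tz": 0, "twist": 0, "jaw": 0},
  {"tx": 0.0376, "ty": -0.0356, "tz": 0, "twist": 0, "jaw": 0},
  {"tx": 0.0376, "ty": -0.0356, "tz": 0, "twist": 0, "jaw": 0},
  {"tx": 0.0376, "ty": -0.0356, "tz": 0, "twist": 0, "jaw": 0},
  {"tx": 0.0376, "ty": -0.0356, "tz": 0, "twist": 0, "jaw": 0},
  {"tx": 0.0376, "ty": -0.0356, "tz": 0, "twist": 0, "jaw": 0},
  {"tx": 0.0376, "ty": -0.0356, "tz": 0, "twist": 0, "jaw": 0},
])

```text
time_s: 4.1
eef_pos: [0.5563, 0.232, 0.3023]
tcp_rot: [3.078, 0.627, 0.001]
wrist_force: [0.9, -0.3, -1.3]
opening: 0.0852
```

Call:
play_rows([
  {"tx": 0, "ty": 0, "tz": 0, "twist": 0, "jaw": 0},
])

```text
time_s: 4.22
eef_pos: [0.5567, 0.2334, 0.3012]
tcp_rot: [-3.076, -0.633, 0.001]
wrist_force: [0.0, -0.2, -0.2]
opening: 0.0854
```

Call:
play_rows([
  {"tx": -0.001, "ty": 0.0023, "tz": 0.04, "twist": 0, "jaw": 0},
  {"tx": 0, "ty": 0, "tz": 0.04, "twist": 0, "jaw": 0},
  {"tx": 0, "ty": 0, "tz": 0.03, "twist": 0, "jaw": 0},
  {"tx": 0, "ty": 0, "tz": 0.012, "twist": 0, "jaw": 0},
  {"tx": 0, "ty": 0, "tz": 0, "twist": 0, "jaw": 0.3},
  {"tx": 0, "ty": 0, "tz": 0, "twist": 0, "jaw": 0.6},
  {"tx": 0, "ty": 0, "tz": 0, "twist": 0, "jaw": 0.7},
  {"tx": 0, "ty": 0, "tz": 0, "twist": 0, "jaw": 0.7},
])

```text
time_s: 5.22
eef_pos: [0.5566, 0.2281, 0.1821]
tcp_rot: [-3.078, -0.627, -0.005]
wrist_force: [-0.7, 1.2, 6.1]
opening: 0.0487
```

Call:
play_rows([
  {"tx": 0, "ty": 0, "tz": 0, "twist": 0, "jaw": 0.7},
  {"tx": 0, "ty": 0, "tz": 0, "twist": 0, "jaw": 0.7},
])

```text
time_s: 5.48
eef_pos: [0.5566, 0.2281, 0.1821]
tcp_rot: [-3.078, -0.627, -0.005]
wrist_force: [-0.9, 0.1, 6.1]
opening: 0.0489
```

Call:
play_rows([
  {"tx": 0, "ty": 0, "tz": -0.025, "twist": 0, "jaw": 0.7},
  {"tx": 0, "ty": 0, "tz": -0.025, "twist": 0, "jaw": 0.7},
  {"tx": -0.0329, "ty": 0.0251, "tz": 0, "twist": 0, "jaw": 0.7},
  {"tx": -0.0329, "ty": 0.0251, "tz": 0, "twist": 0, "jaw": 0.7},
  {"tx": -0.0329, "ty": 0.0251, "tz": 0, "twist": 0, "jaw": 0.7},
  {"tx": -0.0329, "ty": 0.0251, "tz": 0, "twist": 0, "jaw": 0.7},
  {"tx": -0.0329, "ty": 0.0251, "tz": 0, "twist": 0, "jaw": 0.7},
  {"tx": -0.0329, "ty": 0.0251, "tz": 0, "twist": 0, "jaw": 0.7},
])

```text
time_s: 6.48
eef_pos: [0.432, 0.0108, 0.2302]
tcp_rot: [3.078, 0.628, -0.0]
wrist_force: [0.3, -0.1, -0.8]
opening: 0.0489
```

Call:
play_rows([
  {"tx": 0, "ty": 0, "tz": 0.05, "twist": 0, "jaw": 0.7},
  {"tx": 0, "ty": 0, "tz": 0.05, "twist": 0, "jaw": 0.7},
  {"tx": 0, "ty": 0, "tz": 0.04, "twist": 0, "jaw": 0.7},
  {"tx": 0, "ty": 0, "tz": 0.02, "twist": 0, "jaw": 0.7},
  {"tx": 0, "ty": 0, "tz": 0, "twist": 0, "jaw": 0.7},
])

```text
time_s: 7.1
eef_pos: [0.4316, 0.012, 0.069]
tcp_rot: [-3.077, -0.627, 0.006]
wrist_force: [-0.0, 0.0, -0.7]
opening: 0.0491
```

```bash
python3 - <<'E'
from h import *
for c in ["top","scene"]:
    im,d=capture(c); W=cloud(c,d); cv2.imwrite(f"pics/{c}1.png",im[...,::-1]); np.save(f"{c}1.npy",W)
    o=finder.outline_of(c,"shaker_center")
    if o:
        P=W[o[0]["region"]]; print(c,o[0]["p"],circ(P),np.nanmin(P,0),np.nanmax(P,0))
    m=(W[...,2]<.145)&(W[...,2]>.04)|(im[...,0]<60); m&=(np.hypot(W[...,0]-.554,W[...,1]-.218)<.045)
    print("slot",c,m.sum(), line(W[m]) if m.sum()>4 else '',np.nanmedian(W[m],0))
print(monitor.observe()["eef_pos"])
s=cv2.resize(cv2.imread("pics/scene1.png")[140:340,270:510],None,fx=2,fy=2); t=cv2.resize(cv2.imread("pics/top1.png")[110:280,130:370],None,fx=2,fy=2)
cv2.imwrite("pics/c1.png",np.vstack([s[:300],t[:300]]))
E
```

```text
slot top 126 (array([0.5576, 0.2235]), 'yaw', np.float64(0.024), 'len', np.float64(0.0495), 'mid', array([0.5546, 0.2234]), 'thick', np.float64(0.0114), 126) [0.55777413 0.22368832 0.12478541]
scene 0.73 (array([0.4275, 0.0124]), 0.0333) [ 0.39761186 -0.02017937  0.00378698] [0.46048384 0.04009522 0.13930977]
slot scene 147 (array([0.5395, 0.2185]), 'yaw', np.float64(0.145), 'len', np.float64(0.0525), 'mid', array([0.5514, 0.2203]), 'thick', np.float64(0.0122), 147) [0.53562223 0.21856085 0.11349235]
[0.43408821 0.01179823 0.07139764]
```

View pics/c1.png

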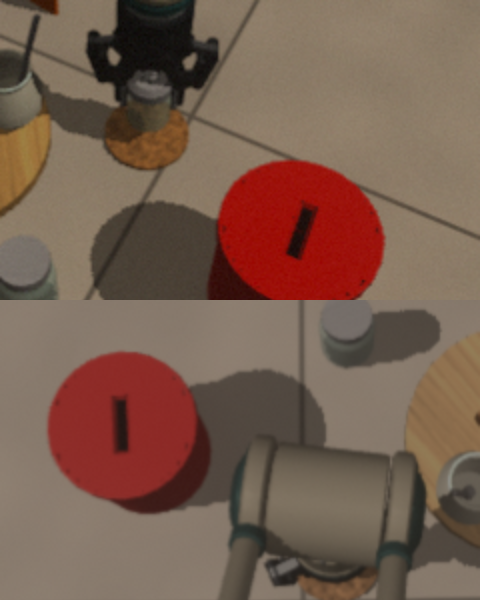

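The shaker is held upright over the mat. The slot is clear now, at top crop (120,425), and runs along about world x.

Call:
play_rows([
  {"tx": 0.0005, "ty": 0, "tz": 0.015, "twist": 0, "jaw": 0.7},
  {"tx": 0, "ty": 0, "tz": 0.009, "twist": 0, "jaw": 0.7},
  {"tx": 0, "ty": 0, "tz": 0.004, "twist": 0, "jaw": 0.7},
  {"tx": 0, "ty": 0, "tz": 0.002, "twist": 0, "jaw": 0.7},
  {"tx": 0, "ty": 0, "tz": 0, "twist": 0, "jaw": 0.7},
])

```text
time_s: 7.92
eef_pos: [0.4336, 0.0121, 0.0404]
tcp_rot: [3.078, 0.627, 0.0]
wrist_force: [-0.6, -0.4, -1.1]
opening: 0.0489
```

Call:
play_rows([
  {"tx": 0, "ty": 0, "tz": 0.002, "twist": 0, "jaw": 0.7},
  {"tx": 0, "ty": 0, "tz": 0, "twist": 0, "jaw": 0.7},
])

```text
time_s: 8.18
eef_pos: [0.4335, 0.0121, 0.0383]
tcp_rot: [3.078, 0.627, 0.0]
wrist_force: [-0.6, -0.3, -1.2]
opening: 0.0489
```

Call:
play_rows([
  {"tx": 0, "ty": 0, "tz": 0.0015, "twist": 0, "jaw": 0.7},
  {"tx": 0, "ty": 0, "tz": 0, "twist": 0, "jaw": 0.7},
])

```text
time_s: 8.43
eef_pos: [0.4335, 0.0121, 0.0381]
tcp_rot: [3.078, 0.627, 0.001]
wrist_force: [-3.9, -0.0, 12.9]
opening: 0.0491
```

Call:
play_rows([
  {"tx": 0, "ty": 0, "tz": 0.0015, "twist": 0, "jaw": 0.7},
  {"tx": 0, "ty": 0, "tz": 0, "twist": 0, "jaw": 0.7},
])

```text
time_s: 8.68
eef_pos: [0.4334, 0.0122, 0.0379]
tcp_rot: [3.078, 0.627, 0.001]
wrist_force: [-8.1, 1.0, 27.6]
opening: 0.0493
```

Contact is made. I'll ease back the over-push, then open and rise.

Call:
play_rows([
  {"tx": 0, "ty": 0, "tz": -0.0025, "twist": 0, "jaw": 0.7},
  {"tx": 0, "ty": 0, "tz": 0, "twist": 0, "jaw": 0.4},
  {"tx": 0, "ty": 0, "tz": 0, "twist": 0, "jaw": 0.1},
  {"tx": 0, "ty": 0, "tz": 0, "twist": 0, "jaw": 0},
  {"tx": 0, "ty": 0, "tz": 0, "twist": 0, "jaw": 0},
])

```text
time_s: 9.3
eef_pos: [0.4334, 0.0121, 0.0376]
tcp_rot: [-3.078, -0.627, 0.001]
wrist_force: [-0.4, 0.3, -0.5]
opening: 0.0853
```

Call:
play_rows([
  {"tx": 0, "ty": 0, "tz": -0.02, "twist": 0, "jaw": 0},
  {"tx": 0, "ty": 0, "tz": -0.04, "twist": 0, "jaw": 0},
  {"tx": 0, "ty": 0, "tz": -0.05, "twist": 0, "jaw": 0},
  {"tx": 0, "ty": 0, "tz": -0.06, "twist": 0, "jaw": 0},
  {"tx": 0, "ty": 0, "tz": -0.03, "twist": 0.187, "jaw": 0.5},
  {"tx": 0, "ty": 0, "tz": 0, "twist": 0.187, "jaw": 0.7},
  {"tx": 0, "ty": 0, "tz": 0, "twist": 0.187, "jaw": 0.7},
  {"tx": 0, "ty": 0, "tz": 0, "twist": 0.187, "jaw": 0.7},
])

```text
time_s: 10.3
eef_pos: [0.4333, 0.0122, 0.2377]
tcp_rot: [3.093, -0.551, -0.0]
wrist_force: [-0.7, 0.1, -0.1]
opening: 0.0257
```

Call:
play_rows([
  {"tx": 0, "ty": 0, "tz": 0, "twist": 0.187, "jaw": 0.7},
  {"tx": 0, "ty": 0, "tz": 0, "twist": 0.187, "jaw": 0.7},
  {"tx": 0, "ty": 0, "tz": 0, "twist": 0.187, "jaw": 0.7},
  {"tx": 0, "ty": 0, "tz": 0, "twist": 0.03, "jaw": 0.7},
  {"tx": 0, "ty": 0, "tz": 0, "twist": 0, "jaw": 0.7},
])

```text
time_s: 10.92
eef_pos: [0.4334, 0.0122, 0.2377]
tcp_rot: [2.804, -1.416, -0.0]
wrist_force: [0.3, -0.4, 0.5]
opening: 0.0254
```

```bash
python3 - <<'E'
from h import *
from scipy.spatial.transform import Rotation as R
s=monitor.observe(); M=R.from_rotvec(s["tcp_rot"]).as_matrix(); print(s["eef_pos"].round(4),M.round(3).tolist(),"phi",np.arctan2(M[1,0],M[0,0]),s["opening"],s["joint_pos"].round(2))
c="scene"
im,d=capture(c); W=cloud(c,d); cv2.imwrite(f"pics/{c}2.png",im[...,::-1])
P=best(W,.072,.09,(.434,.013),.04); print("cap",circ(P),len(P))
D=[.538-s["eef_pos"][0],-.206-s["eef_pos"][1],0]; print("delta tool",(M.T@D).round(4))
E
```

```text
[0.4334 0.0122 0.2377] [[0.594, -0.805, -0.0], [-0.805, -0.594, -0.0], [-0.0, 0.0, -1.0]] phi -0.9349813288444174 0.02542811562605738 [-0.13  0.06  1.79 -0.    1.29  2.37]
cap (array([0.4342, 0.0137]), 0.0263) 340
delta tool [ 0.2377  0.0454 -0.    ]
```

The shaker stands at (0.434, 0.0137) on the mat. Next is the wide tally.

Call:
play_rows([
  {"tx": 0.0475, "ty": 0.0091, "tz": -0.02, "twist": 0, "jaw": 0.7},
  {"tx": 0.0475, "ty": 0.0091, "tz": 0, "twist": 0, "jaw": 0.7},
  {"tx": 0.0475, "ty": 0.0091, "tz": 0, "twist": 0, "jaw": 0.7},
  {"tx": 0.0475, "ty": 0.0091, "tz": 0, "twist": 0, "jaw": 0.7},
  {"tx": 0.0475, "ty": 0.0091, "tz": 0, "twist": 0, "jaw": 0.7},
  {"tx": 0, "ty": 0, "tz": 0.04, "twist": 0, "jaw": 0.7},
  {"tx": 0, "ty": 0, "tz": 0.04, "twist": 0, "jaw": 0.7},
  {"tx": 0, "ty": 0, "tz": 0, "twist": 0, "jaw": 0.7},
])

```text
time_s: 11.98
eef_pos: [0.5352, -0.2052, 0.1747]
tcp_rot: [-2.803, 1.418, 0.012]
wrist_force: [0.0, -0.7, 1.1]
opening: 0.0255
```

```bash
python3 - <<'E'
from h import *
print(monitor.observe()["eef_pos"].round(4))
c="scene"
im,d=capture(c); W=cloud(c,d)
P=best(W,.072,.130,(.538,-.206),.035); print(len(P),line(P))
cv2.imwrite("pics/d1.png",cv2.resize(im[100:260,150:350,::-1],None,fx=3,fy=3))
E
```

```text
[ 0.5352 -0.2052  0.1747]
349 (array([ 0.539 , -0.2046]), 'yaw', np.float64(-0.918), 'len', np.float64(0.0457), 'mid', array([ 0.5391, -0.2047]), 'thick', np.float64(0.0092), 349)
```

View pics/d1.png

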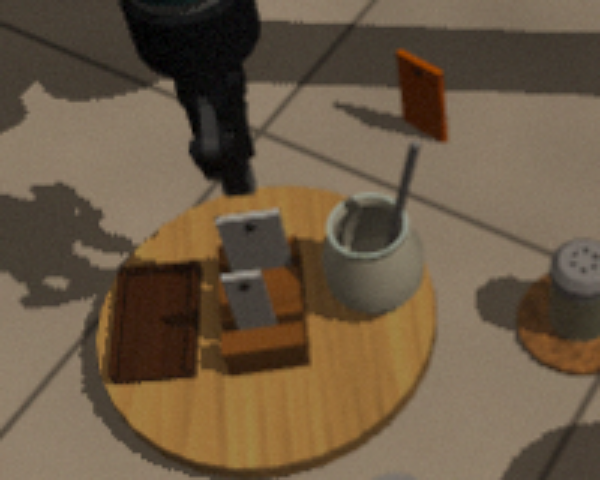

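The crop shows the wide grey tally, with its eyelet, at (253,235) below the fingers. The narrow one is in front at (248,298) and the shaker is on the mat. I'm descending.

Call:
play_rows([
  {"tx": 0, "ty": 0, "tz": 0.02, "twist": 0, "jaw": 0.7},
  {"tx": 0, "ty": 0, "tz": 0.015, "twist": 0, "jaw": 0.7},
  {"tx": 0, "ty": 0, "tz": 0, "twist": 0, "jaw": 0.7},
])

```text
time_s: 12.4
eef_pos: [0.5372, -0.206, 0.1428]
tcp_rot: [2.803, -1.418, -0.001]
wrist_force: [0.5, -0.4, -0.1]
opening: 0.0256
```

Call:
play_rows([
  {"tx": 0, "ty": -0.001, "tz": 0.02, "twist": 0, "jaw": 0.7},
  {"tx": 0, "ty": 0, "tz": 0.015, "twist": 0, "jaw": 0.7},
  {"tx": 0, "ty": 0, "tz": 0.008, "twist": 0, "jaw": 0.7},
  {"tx": 0, "ty": 0, "tz": 0, "twist": 0, "jaw": 0.8},
  {"tx": 0, "ty": 0, "tz": 0, "twist": 0, "jaw": 0.9},
  {"tx": 0, "ty": 0, "tz": 0, "twist": 0, "jaw": 1},
  {"tx": 0, "ty": 0, "tz": 0, "twist": 0, "jaw": 1},
  {"tx": 0, "ty": 0, "tz": 0, "twist": 0, "jaw": 1},
])

```text
time_s: 13.4
eef_pos: [0.5387, -0.2059, 0.1005]
tcp_rot: [2.803, -1.419, 0.003]
wrist_force: [0.3, 0.0, 2.7]
opening: 0.0049
```

Call:
play_rows([
  {"tx": 0, "ty": 0, "tz": -0.02, "twist": 0, "jaw": 1},
  {"tx": 0, "ty": 0, "tz": -0.03, "twist": 0, "jaw": 1},
  {"tx": 0, "ty": 0, "tz": -0.06, "twist": 0, "jaw": 1},
  {"tx": 0, "ty": 0, "tz": -0.06, "twist": 0, "jaw": 1},
  {"tx": 0, "ty": 0, "tz": 0, "twist": 0, "jaw": 1},
])

```text
time_s: 14.02
eef_pos: [0.5405, -0.2068, 0.2752]
tcp_rot: [2.803, -1.419, 0.017]
wrist_force: [0.3, -0.0, -1.9]
opening: 0.0051
```

```bash
cat >> h.py <<'E'
def planepts(c,uv,z):
    m=camera_model(c); T=np.array(m["world_from_camera"])
    p=cv2.undistortPoints(np.array(uv,float).reshape(-1,1,2),np.array(m["mtx"]),np.array(m["dist"],float)).reshape(-1,2)
    r=np.c_[p[:,0],-p[:,1],-np.ones(len(p))]@T[:3,:3].T
    return T[:3,3]+r*((z-T[2,3])/r[:,2])[:,None]
E
python3 - <<'E'
from h import *
for c in ["top","scene"]:
    im=cv2.imread(f"pics/{c}1.png"); big=cv2.resize(im,None,fx=4,fy=4,interpolation=cv2.INTER_CUBIC)
    r=big[...,2].astype(int)
    W=np.load(c+"1.npy")
    uv=np.argwhere(r>-1)[:,::-1]; 
    v,u=np.mgrid[0:r.shape[0],0:r.shape[1]]
    P=planepts(c,np.c_[(u.ravel()+.5)/4-.5,(v.ravel()+.5)/4-.5],.15)
    near=np.hypot(P[:,0]-.554,P[:,1]-.218)<.045
    rr=r.ravel(); print(c,"red pctl",np.percentile(rr[near],[2,5,10,20,50]))
    for th in (60,90,110):
        Q=P[near&(rr<th)]; 
        if len(Q)>9: print(th,len(Q),line(Q),cv2.minAreaRect(Q[:,:2].astype(np.float32)))
    # canister rim from red lid points
    L=best(W,.144,.156,(.554,.218),.1); print("lid",circ(L))
im,d=capture("scene"); W=cloud("scene",d); cv2.imwrite("pics/scene3.png",im[...,::-1])
cv2.imwrite("pics/e1.png",cv2.resize(im[60:260,150:350,::-1],None,fx=3,fy=3))
a=cv2.resize(cv2.imread("pics/top1.png")[140:220,160:235],(450,480),interpolation=cv2.INTER_CUBIC)
cv2.imwrite("pics/e1.png",np.hstack([cv2.resize(im[80:240,180:290,::-1],(330,480)),a]))
E
```

```text
top red pctl [ 36.  45.  87. 139. 141.]
60 1777 (array([0.5524, 0.2179]), 'yaw', np.float64(0.063), 'len', np.float64(0.0496), 'mid', array([0.5527, 0.2179]), 'thick', np.float64(0.0092), 1777) ((0.5526624917984009, 0.21791678667068481), (0.049560077488422394, 0.009165269322693348), 3.6517293453216553)
90 2664 (array([0.5526, 0.2188]), 'yaw', np.float64(0.066), 'len', np.float64(0.0528), 'mid', array([0.5531, 0.2188]), 'thick', np.float64(0.0128), 2664) ((0.5530601143836975, 0.2187325656414032), (0.05273867025971413, 0.012825614772737026), 3.6233396530151367)
110 3400 (array([0.5532, 0.2191]), 'yaw', np.float64(0.07), 'len', np.float64(0.0573), 'mid', array([0.5539, 0.2192]), 'thick', np.float64(0.0153), 3400) ((0.5539068579673767, 0.21904563903808594), (0.05716319382190704, 0.015254911035299301), 3.3791918754577637)
lid (array([0.5529, 0.2182]), 0.0751)
scene red pctl [ 27.  34.  83. 154. 157.]
60 2160 (array([0.5575, 0.2191]), 'yaw', np.float64(0.069), 'len', np.float64(0.0504), 'mid', array([0.5568, 0.219 ]), 'thick', np.float64(0.0104), 2160) ((0.5567985773086548, 0.21896152198314667), (0.05044995993375778, 0.010354197584092617), 4.171672344207764)
90 3051 (array([0.5565, 0.2199]), 'yaw', np.float64(0.056), 'len', np.float64(0.0558), 'mid', array([0.5545, 0.2198]), 'thick', np.float64(0.0138), 3051) ((0.5545958876609802, 0.21956734359264374), (0.05579539015889168, 0.013489020057022572), 4.022884368896484)
110 3511 (array([0.5555, 0.2199]), 'yaw', np.float64(0.064), 'len', np.float64(0.0577), 'mid', array([0.554 , 0.2198]), 'thick', np.float64(0.0157), 3511) ((0.553993284702301, 0.2197614163160324), (0.05803334340453148, 0.015415009111166), 5.177694797515869)
lid (array([0.5543, 0.2182]), 0.0752)
```

View pics/e1.png

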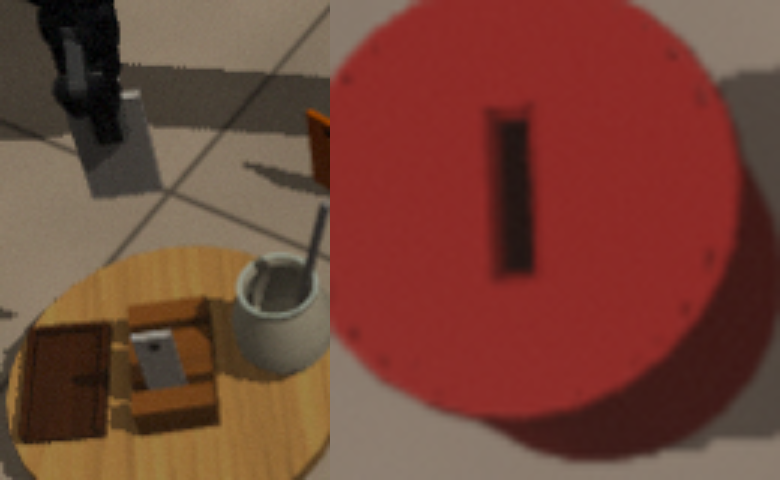

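The tally hangs straight in the grip at crop (120,145), and the narrow one stays put. The slot is at (0.554, 0.219) with yaw 0.065 in both cameras. I'm going over it.

Call:
play_rows([
  {"tx": -0.0417, "ty": -0.033, "tz": 0, "twist": 0, "jaw": 1},
  {"tx": -0.0417, "ty": -0.033, "tz": 0, "twist": 0, "jaw": 1},
  {"tx": -0.0417, "ty": -0.033, "tz": 0, "twist": 0, "jaw": 1},
  {"tx": -0.0417, "ty": -0.033, "tz": 0, "twist": 0, "jaw": 1},
  {"tx": -0.0417, "ty": -0.033, "tz": 0, "twist": 0, "jaw": 1},
  {"tx": -0.0417, "ty": -0.033, "tz": 0, "twist": 0, "jaw": 1},
  {"tx": -0.0417, "ty": -0.033, "tz": 0, "twist": 0, "jaw": 1},
  {"tx": -0.0417, "ty": -0.033, "tz": 0, "twist": 0, "jaw": 1},
])

```text
time_s: 15.08
eef_pos: [0.5549, 0.2068, 0.2667]
tcp_rot: [-2.812, 1.374, 0.025]
wrist_force: [0.9, 0.1, -1.3]
opening: 0.005
```

Call:
play_rows([
  {"tx": 0, "ty": 0, "tz": 0, "twist": -0.167, "jaw": 1},
  {"tx": 0, "ty": 0, "tz": 0, "twist": -0.167, "jaw": 1},
  {"tx": 0, "ty": 0, "tz": 0, "twist": -0.167, "jaw": 1},
  {"tx": 0, "ty": 0, "tz": 0, "twist": -0.167, "jaw": 1},
  {"tx": 0, "ty": 0, "tz": 0, "twist": -0.167, "jaw": 1},
  {"tx": 0, "ty": 0, "tz": 0, "twist": -0.165, "jaw": 1},
  {"tx": 0, "ty": 0, "tz": 0, "twist": 0, "jaw": 1},
  {"tx": 0, "ty": 0, "tz": 0, "twist": 0, "jaw": 1},
])

```text
time_s: 16.08
eef_pos: [0.5561, 0.2043, 0.268]
tcp_rot: [-3.121, -0.134, 0.009]
wrist_force: [0.7, 0.3, -0.5]
opening: 0.0055
```

```bash
python3 - <<'E'
from h import *
from scipy.spatial.transform import Rotation as R
s=monitor.observe(); M=R.from_rotvec(s["tcp_rot"]).as_matrix(); print(s["eef_pos"].round(4),"phi",np.arctan2(M[1,0],M[0,0]),M[:,2].round(4))
im,d=capture("scene"); W=cloud("scene",d); cv2.imwrite("pics/scene4.png",im[...,::-1])
P=best(W,.19,.255,(.554,.219),.03); print(line(P),P[:,2].min())
for lo,hi in((.2,.215),(.215,.23),(.23,.245)):
    q=best(W,lo,hi,(.554,.219),.03); print(lo,line(q)) if len(q)>5 else 0
im2,d2=capture("top"); cv2.imwrite("pics/top4.png",im2[...,::-1])
cv2.imwrite("pics/f1.png",np.hstack([cv2.resize(im[150:310,340:480,::-1],None,fx=3,fy=3),cv2.resize(im2[120:280,120:240,::-1],None,fx=3,fy=3)]))
E
```

```text
[0.5561 0.2043 0.268 ] phi 0.0859200465596606 [-0.0063  0.0174 -0.9998]
(array([0.578 , 0.2063]), 'yaw', np.float64(0.24), 'len', np.float64(0.0298), 'mid', array([0.5665, 0.2034]), 'thick', np.float64(0.006), 64) 0.2040460532903906
0.2 (array([0.5792, 0.2067]), 'yaw', np.float64(-1.33), 'len', np.float64(0.0057), 'mid', array([0.5791, 0.2069]), 'thick', np.float64(0.0013), 13)
0.215 (array([0.5753, 0.2058]), 'yaw', np.float64(0.237), 'len', np.float64(0.0293), 'mid', array([0.5662, 0.2036]), 'thick', np.float64(0.0057), 22)
0.23 (array([0.5796, 0.2067]), 'yaw', np.float64(1.567), 'len', np.float64(0.0054), 'mid', array([0.5796, 0.2065]), 'thick', np.float64(0.0017), 18)
```

View pics/f1.png

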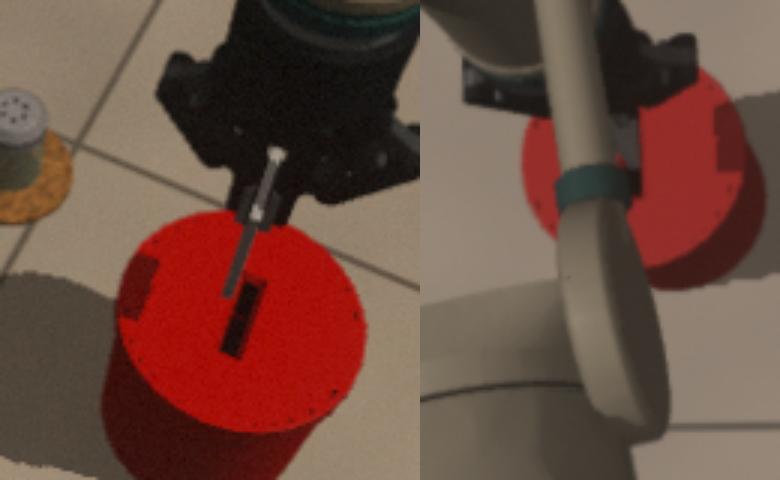

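Call:
play_rows([
  {"tx": 0, "ty": 0.001, "tz": 0, "twist": 0, "jaw": 1},
  {"tx": 0, "ty": -0.001, "tz": 0, "twist": 0, "jaw": 1},
])

```text
time_s: 16.42
eef_pos: [0.5568, 0.2044, 0.2694]
tcp_rot: [-3.12, -0.137, 0.004]
wrist_force: [-0.9, -0.1, -0.5]
opening: 0.0053
```

```bash
cat > st.py <<'E'
from h import *
from scipy.spatial.transform import Rotation as R
s=monitor.observe(); M=R.from_rotvec(s["tcp_rot"]).as_matrix(); print(s["time_s"],s["eef_pos"].round(4),"phi",np.arctan2(M[1,0],M[0,0]).round(3),"z",M[:,2].round(4),"F",np.round(s["wrist_force"],1),"q",s["joint_pos"].round(3),"qd",s["joint_vel"].round(3))
print("to slot, tool axes",(M.T@(np.array([.554,.2188,.2])-s["eef_pos"])).round(4))
E
python3 st.py
```

```text
16.425 [0.5568 0.2044 0.2694] phi 0.088 z [-0.0037  0.018  -0.9998] F [-0.9 -0.1 -0.5] q [0.223 0.289 1.42  0.018 1.433 1.704] qd [ 0.015  0.004 -0.005  0.004  0.001  0.013]
to slot, tool axes [-0.0014 -0.0134  0.0697]
```

Call:
play_rows([
  {"tx": -0.0012, "ty": -0.0134, "tz": 0, "twist": 0.022, "jaw": 1},
  {"tx": 0, "ty": 0, "tz": 0.02, "twist": 0, "jaw": 1},
  {"tx": 0, "ty": 0, "tz": 0.02, "twist": 0, "jaw": 1},
  {"tx": 0, "ty": 0, "tz": 0, "twist": 0, "jaw": 1},
  {"tx": 0, "ty": 0, "tz": 0, "twist": 0, "jaw": 1},
])

```text
time_s: 17.05
eef_pos: [0.5547, 0.2186, 0.2304]
tcp_rot: [-3.121, -0.103, 0.003]
wrist_force: [-0.4, -1.0, -2.3]
opening: 0.005
```

```bash
python3 st.py; python3 - <<'E'
from h import *
im,d=capture("scene"); W=cloud("scene",d)
P=best(W,.158,.21,(.554,.219),.035); print(P[:,2].min(),line(P))
print(line(best(W,.16,.21,(.576,.219),.012)))
cv2.imwrite("pics/g1.png",cv2.resize(im[170:310,360:480,::-1],None,fx=4,fy=4,interpolation=cv2.INTER_CUBIC))
E
```

```text
17.05 [0.5547 0.2186 0.2304] phi 0.066 z [-0.0025  0.0184 -0.9998] F [-0.4 -1.  -2.3] q [0.248 0.312 1.482 0.019 1.345 1.748] qd [ 0.    -0.008 -0.012  0.    -0.001 -0.001]
to slot, tool axes [-0.0007  0.0003  0.0304]
0.16651859132043256 (array([0.5748, 0.2199]), 'yaw', np.float64(0.168), 'len', np.float64(0.0437), 'mid', array([0.5577, 0.217 ]), 'thick', np.float64(0.0063), 56)
(array([0.5776, 0.2204]), 'yaw', np.float64(0.699), 'len', np.float64(0.0122), 'mid', array([0.5748, 0.218 ]), 'thick', np.float64(0.0063), 50)
```

View pics/g1.png

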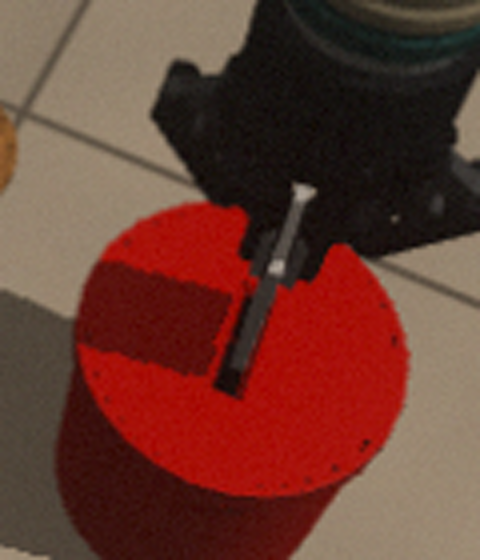

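The crop shows the tally directly above the slot and aligned with it, at crop (245,330). I'm lowering it.

Call:
play_rows([
  {"tx": 0, "ty": 0.0005, "tz": 0.01, "twist": 0, "jaw": 1},
  {"tx": 0, "ty": 0, "tz": 0.008, "twist": 0, "jaw": 1},
  {"tx": 0, "ty": 0, "tz": 0.006, "twist": 0, "jaw": 1},
  {"tx": 0, "ty": 0, "tz": 0, "twist": 0, "jaw": 1},
])

```text
time_s: 17.6
eef_pos: [0.5537, 0.2183, 0.2048]
tcp_rot: [-3.122, -0.103, 0.007]
wrist_force: [0.9, -0.1, -1.1]
opening: 0.0051
```

Call:
play_rows([
  {"tx": 0, "ty": 0, "tz": 0.005, "twist": 0, "jaw": 1},
  {"tx": 0, "ty": 0, "tz": 0.005, "twist": 0, "jaw": 1},
  {"tx": 0, "ty": 0, "tz": 0, "twist": 0, "jaw": 1},
])

```text
time_s: 17.98
eef_pos: [0.5538, 0.2185, 0.1951]
tcp_rot: [-3.122, -0.103, 0.007]
wrist_force: [-0.3, 0.2, -1.8]
opening: 0.005
```

Call:
play_rows([
  {"tx": 0, "ty": 0, "tz": 0.008, "twist": 0, "jaw": 1},
  {"tx": 0, "ty": 0, "tz": 0.008, "twist": 0, "jaw": 1},
  {"tx": 0, "ty": 0, "tz": 0.006, "twist": 0, "jaw": 1},
  {"tx": 0, "ty": 0, "tz": 0, "twist": 0, "jaw": 1},
])

```text
time_s: 18.48
eef_pos: [0.5536, 0.2188, 0.1728]
tcp_rot: [-3.122, -0.103, 0.007]
wrist_force: [0.0, -0.6, -0.7]
opening: 0.0049
```

Call:
play_rows([
  {"tx": 0, "ty": 0, "tz": 0.004, "twist": 0, "jaw": 1},
  {"tx": 0, "ty": 0, "tz": 0.003, "twist": 0, "jaw": 1},
  {"tx": 0, "ty": 0, "tz": 0, "twist": 0, "jaw": 1},
])

```text
time_s: 18.85
eef_pos: [0.5542, 0.2189, 0.1668]
tcp_rot: [-3.122, -0.104, 0.004]
wrist_force: [0.2, -1.4, -0.5]
opening: 0.0049
```

Call:
play_rows([
  {"tx": 0, "ty": 0, "tz": 0, "twist": 0, "jaw": 0.8},
  {"tx": 0, "ty": 0, "tz": 0, "twist": 0, "jaw": 0.65},
  {"tx": 0, "ty": 0, "tz": 0, "twist": 0, "jaw": 0.65},
  {"tx": 0, "ty": 0, "tz": -0.02, "twist": 0, "jaw": 0.65},
  {"tx": 0, "ty": 0, "tz": -0.03, "twist": 0, "jaw": 0.65},
  {"tx": 0, "ty": 0, "tz": 0, "twist": 0, "jaw": 1},
  {"tx": 0, "ty": 0, "tz": 0, "twist": 0, "jaw": 1},
  {"tx": 0, "ty": 0, "tz": 0, "twist": 0, "jaw": 1},
])

```text
time_s: 19.85
eef_pos: [0.5535, 0.218, 0.2154]
tcp_rot: [-3.122, -0.103, 0.009]
wrist_force: [0.2, -0.3, 0.1]
opening: -0.0
```

```bash
python3 st.py; python3 - <<'E'
from h import *
im,d=capture("scene"); W=cloud("scene",d)
P=best(W,.156,.195,(.554,.219),.035); print("tally",P[:,2].max(),line(P))
cv2.imwrite("pics/i1.png",cv2.resize(im[170:310,360:480,::-1],None,fx=4,fy=4,interpolation=cv2.INTER_CUBIC))
E
```

```text
19.85 [0.5535 0.218  0.2154] phi 0.066 z [-0.0061  0.0175 -0.9998] F [ 0.2 -0.3  0.1] q [0.247 0.321 1.507 0.019 1.315 1.747] qd [ 0.001  0.003 -0.002  0.    -0.    -0.002]
to slot, tool axes [ 0.0007 -0.0005  0.0154]
tally 0.18931832766544132 (array([0.5677, 0.2147]), 'yaw', np.float64(0.076), 'len', np.float64(0.0368), 'mid', array([0.5606, 0.2141]), 'thick', np.float64(0.008), 97)
```

View pics/i1.png

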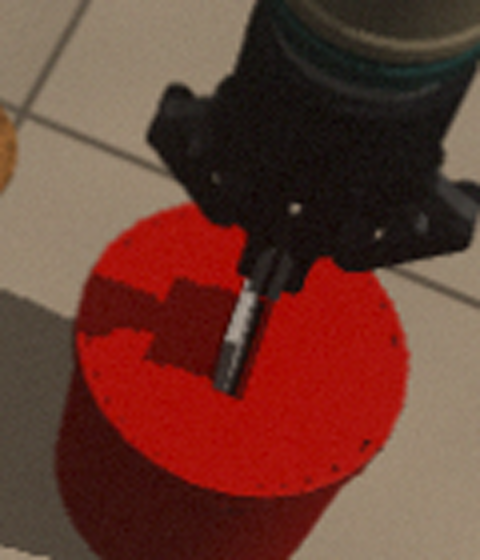

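The tally stands in the slot about 38 mm proud, resting on the flap and leaning slightly to -y. I'll push on its top edge with closed fingertips.

Call:
play_rows([
  {"tx": 0.001, "ty": 0.003, "tz": 0.01, "twist": 0, "jaw": 1},
  {"tx": 0, "ty": 0, "tz": 0.007, "twist": 0, "jaw": 1},
  {"tx": 0, "ty": 0, "tz": 0.005, "twist": 0, "jaw": 1},
  {"tx": 0, "ty": 0, "tz": 0.005, "twist": 0, "jaw": 1},
])

```text
time_s: 20.4
eef_pos: [0.5555, 0.2163, 0.1896]
tcp_rot: [-3.121, -0.103, 0.004]
wrist_force: [-0.5, 0.9, 1.7]
opening: 0.0001
```

Call:
play_rows([
  {"tx": 0, "ty": 0, "tz": 0.005, "twist": 0, "jaw": 1},
  {"tx": 0, "ty": 0, "tz": 0.004, "twist": 0, "jaw": 1},
  {"tx": 0, "ty": 0, "tz": 0, "twist": 0, "jaw": 1},
])

```text
time_s: 20.78
eef_pos: [0.5549, 0.2157, 0.1798]
tcp_rot: [-3.122, -0.104, 0.007]
wrist_force: [0.3, -0.5, 0.6]
opening: -0.0003
```

Call:
play_rows([
  {"tx": 0, "ty": 0, "tz": 0.005, "twist": 0, "jaw": 1},
  {"tx": 0, "ty": 0, "tz": 0.004, "twist": 0, "jaw": 1},
])

```text
time_s: 21.02
eef_pos: [0.5552, 0.216, 0.1713]
tcp_rot: [-3.122, -0.103, 0.005]
wrist_force: [0.9, -1.1, 0.5]
opening: -0.0002
```

```bash
python3 st.py; python3 - <<'E'
from h import *
im,d=capture("scene"); W=cloud("scene",d)
P=best(W,.156,.195,(.566,.217),.03); print("tally",len(P),P[:,2].max(),line(P))
cv2.imwrite("pics/j1.png",cv2.resize(im[170:310,360:480,::-1],None,fx=4,fy=4,interpolation=cv2.INTER_CUBIC))
E
```

```text
21.025 [0.5552 0.216  0.1713] phi 0.066 z [-0.0039  0.0179 -0.9998] F [ 0.9 -1.1  0.5] q [0.243 0.352 1.575 0.02  1.215 1.741] qd [ 0.001  0.025  0.048  0.    -0.07   0.   ]
to slot, tool axes [-0.0011 -0.0034 -0.0287]
tally 127 0.19489074921748417 (array([0.5642, 0.216 ]), 'yaw', np.float64(-1.512), 'len', np.float64(0.0266), 'mid', array([0.5642, 0.216 ]), 'thick', np.float64(0.0067), 127)
```

View pics/j1.png

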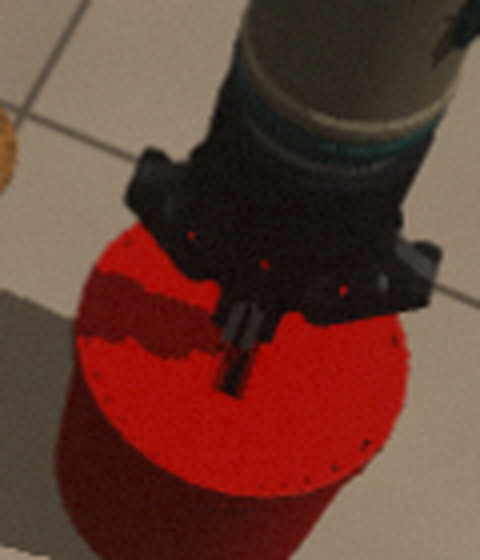

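The tally no longer shows above the lid. I'll press on to about 2 mm above the lid to be sure, then rise and look.

Call:
play_rows([
  {"tx": 0, "ty": 0, "tz": 0.004, "twist": 0, "jaw": 1},
  {"tx": 0, "ty": 0, "tz": 0.003, "twist": 0, "jaw": 1},
  {"tx": 0, "ty": 0, "tz": 0, "twist": 0, "jaw": 1},
])

```text
time_s: 21.45
eef_pos: [0.5551, 0.2161, 0.1643]
tcp_rot: [-3.122, -0.103, 0.006]
wrist_force: [0.9, 0.9, 0.1]
opening: -0.0001
```

Call:
play_rows([
  {"tx": 0, "ty": 0, "tz": -0.05, "twist": 0, "jaw": 1},
  {"tx": 0, "ty": 0, "tz": -0.06, "twist": 0, "jaw": 1},
  {"tx": -0.05, "ty": 0, "tz": -0.03, "twist": 0, "jaw": 1},
  {"tx": -0.06, "ty": 0, "tz": 0, "twist": 0, "jaw": 1},
  {"tx": -0.06, "ty": 0, "tz": 0, "twist": 0, "jaw": 1},
  {"tx": 0, "ty": 0, "tz": 0, "twist": 0, "jaw": 1},
])

```text
time_s: 22.2
eef_pos: [0.3817, 0.2019, 0.3057]
tcp_rot: [-3.121, -0.106, 0.006]
wrist_force: [0.7, 0.5, -0.8]
opening: -0.0001
```

```bash
python3 st.py; python3 - <<'E'
from h import *
for c in ["scene","top"]:
    im,d=capture(c); W=cloud(c,d); cv2.imwrite(f"pics/{c}9.png",im[...,::-1])
    P=best(W,.156,.2,(.554,.219),.04); print(c,"proud pts",len(P))
    P=best(W,.0,.145,(.554,.219),.03); print("in slot depths",len(P),np.percentile(P[:,2],[0,10,50,90]).round(3) if len(P) else '')
    P=best(W,.072,.09,(.434,.013),.04); print("shaker",circ(P) if len(P)>5 else len(P))
    P=best(W,.07,.13,(.582,-.18),.03); print("slim",line(P))
a=cv2.imread("pics/scene9.png")
cv2.imwrite("pics/k1.png",cv2.resize(a[90:340,150:500],None,fx=2.28,fy=2.28,interpolation=cv2.INTER_CUBIC))
E
```

```text
22.2 [0.3817 0.2019 0.3057] phi 0.068 z [-0.0044  0.0182 -0.9998] F [ 0.7  0.5 -0.8] q [0.31  0.021 1.663 0.019 1.457 1.81 ] qd [-0.015  0.063 -0.083 -0.015 -0.069 -0.007]
to slot, tool axes [ 0.1734 -0.0032  0.1052]
scene proud pts 0
in slot depths 105 [0.076 0.09  0.124 0.144]
shaker (array([0.4347, 0.0149]), 0.026)
slim (array([ 0.5843, -0.1781]), 'yaw', np.float64(-0.894), 'len', np.float64(0.0284), 'mid', array([ 0.5844, -0.1783]), 'thick', np.float64(0.0084), 221)
top proud pts 6
in slot depths 136 [0.097 0.105 0.127 0.144]
shaker (array([0.4347, 0.0133]), 0.0255)
slim (array([ 0.5796, -0.1792]), 'yaw', np.float64(-0.996), 'len', np.float64(0.0277), 'mid', array([ 0.581 , -0.1814]), 'thick', np.float64(0.0075), 82)
```

View pics/k1.png

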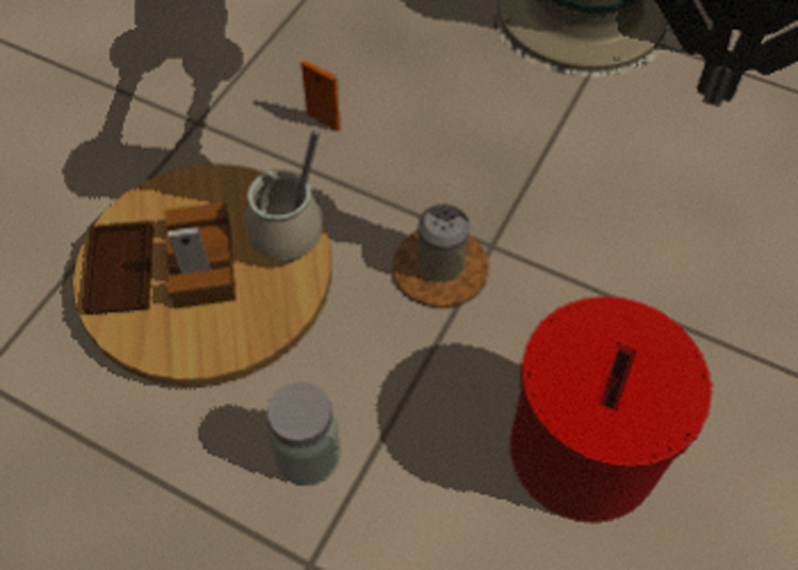

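The slot is empty and dark at crop (618,377), with depth readings down to z = 0.076, below the flap at 0.102. The shaker is upright on the mat at (441,245), the narrow tally is in its groove, and the rest is unchanged. The gripper is touching nothing.

```bash
python3 -c "
from bench import order; print(order.close_job())"
```

```text
the job is handed in; nothing more can be done
None
```

The job is done and handed in after about 22 s of robot time. I set the shaker upright on the cork mat, then posted the wide grey tally through the canister's slot with closed fingertips.

**Last checks**
- **Shaker:** it stands upright on the mat, within about 2 mm of the mat's measured middle. I over-pressed briefly, to about 28 N, when setting it down, then eased off before letting go.
- **Tally:** the slot is empty. The fingertips pushed to about 3 mm above the lid, and depth readings reach below the flap in the scene camera.
- **Other things:** the narrow tally is still in its groove, unmoved. The gourd, spoon rest, jar and orange look-alike look untouched in the last picture. The gripper was clear of everything.

**What did not fully agree**
- **Depth readings:** the top camera saw only to about z = 0.097 in the slot, and 6 stray points just above the lid that the scene camera did not confirm. I took them for noise.
- **Push force:** I read only about 2 N while pushing, less than the 3 to 6 N given for the flap.
- **Tool tilt:** the tool was tilted about 1° from the turn over the canister onward. It did not hinder the insertion.

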